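# Zero the counting scale: empty its pan, set it back, hold the recessed button

## Task

The counting scale needs its zero set again. Take the scoop pan off the scale, tip the four green connector housings out of it into the yellow bin, and set the empty pan back upright on the scale between its rails. Only then take the yellow screwdriver from its stand, reach its tip down through the round hole in the scale's deck and press the recessed red button well down, and finish while still holding it down with the screwdriver in the gripper; leave the tin, the black knob and the blue spool where they are.

Things in the scene. Friction and masses are not known exactly. Their poses are not given: they have to be found in the camera images.
- scale: White counting scale, 240 (x) x 150 (y) mm, fixed; origin at the centre of its underside, x from the control deck (robot side) to the back, z up. Deck (x -120 to -45 mm) 50 mm high with display, keys and a grey 34 mm square block with the access hole. Platform: aluminium plate 150 (x) x 140 (y) mm centred at x +38 mm, top at z 63 mm.
- pan_seat (a point): Point on the platform's top where the centre of the pan's underside belongs; axes as the scale's. Beside it two rails along x, 7 mm high, 80 mm long, 74 mm apart inside (the pan is 66 mm wide); a back stop 7 mm high begins 54 mm behind it (+x), 4 mm behind the seated pan's back wall, with a 30 mm gap under the handle. Open toward the robot.
- pan: Loose steel scoop pan, about 160 g, on the scale. Floor 100 (x) x 66 (y) mm, walls 3 mm; back wall (+x) 42 mm high, sides fall to 16 mm at the open spout (-x), whose lip rises 12 degrees. Origin at the centre of its underside, x from spout to handle, z up. Black handle bar along x behind it: 14 wide (y), 20 high, x +58 to +118 mm. Parts slide out when tipped spout-down 60 degrees or more.
- pan_grip (a point): Middle of the pan's black handle, 90 mm behind and 32 mm above the pan's origin.
- pan_spout (a point): Middle of the pan's spout lip, 66 mm in front (-x) and 6 mm above the pan's origin.
- housing_1: Green connector housing, 22 x 22 x 13 mm, 12 g, loose in the pan; origin at the centre of its underside.
- housing_2: Green connector housing, 22 x 22 x 13 mm, 12 g, loose in the pan; origin at the centre of its underside.
- housing_3: Green connector housing, 22 x 22 x 13 mm, 12 g, loose in the pan; origin at the centre of its underside.
- housing_4: Green connector housing, 22 x 22 x 13 mm, 12 g, loose in the pan; origin at the centre of its underside.
- bin: Loose yellow open parts bin, 114 (x) x 74 (y) x 50 mm, 250 g; origin at the centre of its underside, z up. Walls 3 mm, floor 3 mm; inside 104 (x) x 62 (y) mm; the wall at -x is only 28 mm high, the others 50 mm. Its long x axis lies roughly across the robot's forward direction (along world -y); it stands right of the scale.
- stand: Wooden tool stand left of the scale, 50 (x) x 90 (y) x 60 mm, fixed; origin at the centre of its underside. The driver stands in the middle hole (7 mm wide, 55 mm deep, at the stand's centre); two empty holes 27 mm to each side along y.
- driver: Yellow-handled screwdriver, 191 mm long, 70 g, upright, tip down, in the stand's middle hole (its tip 5 mm above the bench; it may lean a few degrees). Round handle about 24 mm thick (upper 79 mm), steel shank 5 mm thick (lower 112 mm). Its y axis runs from tip to handle end, 3.8 degrees off the tool's axis; driver_tip to driver_end is the true axis.
- driver_tip (a point): End of the screwdriver's shank (4.9 mm thick), on the tool's axis.
- driver_grip (a point): Point on the axis inside the handle, 158 mm above the tip, where the handle is well gripped from above.
- driver_end (a point): Top end of the handle, on the tool's axis, 191 mm above the tip.
- cal_hole (a point): Centre of the mouth of the access hole in the grey block on the scale's deck, 51 mm above the bench; z axis up. Hole 10 mm in diameter (rim chamfered to 14 mm), straight down, 22 mm deep; the red button's top lies 13 mm below the mouth.
- cal_button (a joint): Travel of the recessed red button, m: 0 up, 0.005 fully down. It springs back; about 2 N starts it and 4.8 N brings it fully down. It counts as down beyond 0.003.
- terminal_tin: Round grey tin of terminals, 67 mm across, 22 mm high, near the bench's front edge; bystander. Origin at the centre of its underside.
- knob: Black ribbed knob, 32 mm across, 28 mm high, near the bench's front edge; bystander. Origin at the centre of its underside.
- spool: Blue wire spool with black flanges, standing, 65 mm across, 50 mm high, just behind the scale; bystander. Origin at the centre of its underside.

How it is judged:
By the outcome, as a careful person would: the job done as asked, in the order asked, and still so for the second after the job is handed in, while the arm keeps its last pose, push and grip.
It also fails if it takes over 72 s, if anything falls off the work surface, if the arm or the gripper's body presses on something with over 40 N, if the wrist force passes 120 N, or if a joint passes its speed limit or range.

## Robot

A 7-joint arm with a two-finger parallel gripper is mounted at the origin on a cart in front of the work surface, level with it; the furniture and walls round the work are solid. World frame = base frame: x ahead of the robot, y to its left, z up, the work surface at z = 0. Lengths are in m, angles in degrees, forces in N, time in s.
With the tool pointing down it reaches from about 0.4 to 0.85 m from the base axis. Payload 10.4 kg.
Tool frame: the origin (TCP) lies at the very end of the fingers, on their centre line; the grasp point (between the pads) lies 19 mm behind it; z points along the fingers, y is the line along which they close (so a half turn about z gives the same grasp; the last joint's range is limited). The gripper opens to 85 mm and grips with 20 to 120 N. Pads are 22 mm wide; open, the fingers measure 114 mm over their backs; the gripper's body (76 mm by 85 mm) begins 54 mm behind the grasp point. The pads swing forward as they close: fully open they stand 13 mm farther back than shut.
Start: joints at [-74.347, 19.034, -3.707, 83.658, 1.238, 77.344, -5.071], TCP at [0.182, 0.598, 0.231] pointing down, gripper open.
Joint ranges: [-148.97, 148.97], [-28.65, 121.19], [-84.17, 76.75], [9.2, 138.47], [-72.65, 252.65], [3.7, 117.97], [-149.18, 149.18]. Speed limits (degrees/s): [127.2, 127.2, 159.86, 159.86, 180, 180, 180].

## Interface

Orientations are given as [roll, pitch, yaw] about the fixed x, y, z axes, in that order (R = Rz(yaw) Ry(pitch) Rx(roll)).
In Python, from plant import manip gives the robot as it stands.
- The arm moves only by the tool jog_arm, called after ">>>" by a JSON object that holds its "name" and its "arguments", one argument or row to a line. Schema: {"type":"object","properties":{"offsets":{"type":"array","items":{"type":"object","properties":{"trans":{"type":"array","items":{"type":"number"},"minItems":3,"maxItems":3},"rotvec":{"type":"array","items":{"type":"number"},"minItems":3,"maxItems":3}},"additionalProperties":false},"minItems":1,"maxItems":12},"finger_gap":{"type":"number"},"grip_force":{"type":"number"},"only":{"type":"string"},"quiet":{"type":"boolean"},"lines":{"type":"string"}},"required":["offsets"],"additionalProperties":false}. offsets is a list of rows, 1 to 12 of them, each an object with the fields trans (a list: dx, dy, dz in m), rotvec (a list: a rotation vector rx, ry, rz in degrees); a field left out counts as zero; each row shifts and turns the commanded pose from where the row before left it, along the tool's axes as they then stand; what a row does not reach is not made up. A row lasts 1/8 s, in which the tool goes at most 0.0625 m and 10.7 degrees, less where a joint would pass 70% of its speed; a pose out of reach is approached as far as the arm can. finger_gap is the finger opening in m, set as the call begins (left out keeps the last). The fingers move at their own pace and stop on an object; grip_force is the grip in N (left out, the last holds). Time passes only in rows, so rows that do not move let the fingers close. The tool returns the time, the measured TCP pose, the force, the opening and the grip force at its end. only (a regular expression) keeps the lines of the reply that match it, lines (a string "A,B") keeps lines A to B, and quiet returns only ok. Input that does not fit is refused with a message, and nothing moves.
- manip.get_state(): the state, without advancing time (a new reading comes with each control period).
- manip.snapshot(name): name is "scene" or "top" or "wrist"; returns the picture (420x560x3 uint8, red, green, blue); there is no depth.
- manip.camera_model(name): a dict with "intrinsics" (3x3 intrinsics, pixels), "distortion" ([k1, k2, p1, p2, k3] as OpenCV has them; the pictures are not rectified), "extrinsics" (4x4, takes a point from camera to world coordinates). Camera axes: x right, y up, looking along -z (the intrinsics and any distortion apply to the point x, -y, -z); pixel columns grow to the right and rows downward; lengths in m; the calibration is good to about 2 mm. A picture is of the moment at which its call begins: read the wrist's pose just before it. camera_model takes no time and is no camera call; for the wrist camera it gives the pose at the moment of the call.
- manip.close_job(): hands the job in; it is judged then, once.
The state is a dict: "time": time; "joint_pos": joint angles; "joint_velocities": joint speeds; "tau": joint torques, N m; "eef_pos": TCP position; "eef_rot": TCP orientation; "contact_force": force on the tool from outside, world axes, zero at the start; "torque": the same for the moment, N m; "opening": finger opening in m; "finger_force": force on a finger pad.
Only numpy, scipy, OpenCV 4.12 (cv2) and the standard library are available. Lean on these libraries where they do the work, as an engineer would, in place of code of your own. Each camera call takes 0.05 s, during which the arm holds its last target. There are 200 camera calls.

## Working session

There is one attempt and no reset: what is moved stays moved. The work goes in short steps, Python scripts to look and compute and a tool call to move; the robot and the scene stay as the last step left them, time stands still between calls to the robot, and variables do not carry over. Pictures are saved under pics/ and viewed, at most 10 in all, crops included, and the job is handed in when it is done.

```bash
ls; mkdir -p pics
```

Run:
```python
from plant import manip
import cv2,numpy as np
print(manip.get_state())
for n in ("scene","top"):
    im=manip.snapshot(n); cv2.imwrite(f"pics/{n}0.png",im[:,:,::-1])
    print(n,manip.camera_model(n))
```

```text
pics
plant.py
{'time': 0.0, 'joint_pos': array([-74.34606156,  19.07189537,  -3.70481836,  83.70629148,
         1.23890988,  77.34378881,  -5.07132599]), 'joint_velocities': array([ 0.01272481, -0.07977126,  0.01769101,  0.02199427, -0.03625081,
       -0.02913817, -0.01503646]), 'tau': array([ 5.87545383e-04, -6.25447011e+01,  4.94047254e-02, -3.91596544e+01,
        1.62372482e-02,  1.01267840e-02, -4.39691291e-05]), 'eef_pos': array([0.18212282, 0.59747949, 0.23051433]), 'eef_rot': array([-1.79918095e+02,  5.86337264e-03,  1.63049938e+02]), 'contact_force': array([-0.05063279,  0.14601537,  0.32606112]), 'torque': array([-1.10689992e-02, -7.97884007e-05, -4.96144591e-02]), 'finger_force': 0.0, 'opening': 0.0857291262896778}
scene {'intrinsics': array([[394.78482834,   0.        , 276.38852879],
       [  0.        , 394.78482834, 211.56978424],
       [  0.        ,   0.        ,   1.        ]]), 'distortion': array([-0.00349007,  0.        ,  0.        ,  0.        ,  0.        ]), 'extrinsics': array([[ 0.70793253,  0.43850827, -0.55366238,  0.06094043],
       [-0.70618027,  0.42629433, -0.56531634, -0.53470697],
       [-0.01187276,  0.79119128,  0.61145352,  0.6997832 ],
       [ 0.        ,  0.        ,  0.        ,  1.        ]])}
top {'intrinsics': array([[492.64303235,   0.        , 277.16585375],
       [  0.        , 492.64303235, 204.76675623],
       [  0.        ,   0.        ,   1.        ]]), 'distortion': array([-0.09859756,  0.        ,  0.        ,  0.        ,  0.        ]), 'extrinsics': array([[ 0.02608706,  0.99505586, -0.09582953,  0.48595834],
       [-0.99913246,  0.02906617,  0.02982415,  0.03044091],
       [ 0.03246209,  0.09496837,  0.99495086,  1.0644104 ],
       [ 0.        ,  0.        ,  0.        ,  1.        ]])}
```
View pics/scene0.png

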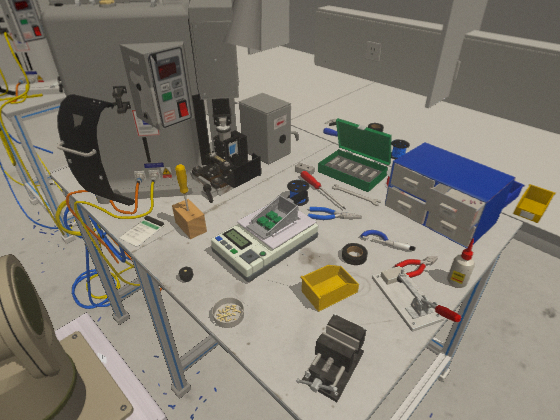

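Run:
```python
import cv2
im=cv2.imread("pics/top0.png"); cv2.imwrite("pics/top0b.png",cv2.resize(im[:, :],(800,600),interpolation=cv2.INTER_CUBIC))
```

View pics/top0b.png

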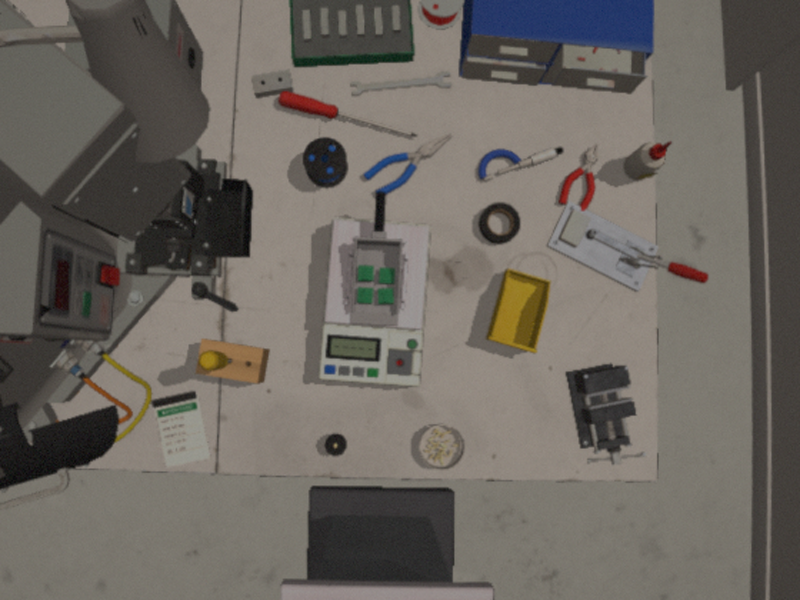

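The scene shows the scale at (265,240), bin at (330,288), stand with driver at (188,210), tin (227,312), knob (186,273) and spool (297,190). In the top view (800 px wide) the hole is at (400,363), the pan handle runs (380,195)–(378,230), the driver top is at (210,360), and the bin at (520,310).

Create h.py:
```python
import numpy as np,cv2
from plant import manip
from scipy.spatial.transform import Rotation as R
F=np.diag([1,-1,-1.])
def ray(m,px):
    p=cv2.undistortPoints(np.array(px,float).reshape(-1,1,2),m['intrinsics'],m['distortion'])[:,0]
    d=np.c_[p,np.ones(len(p))]@F@m['extrinsics'][:3,:3].T
    return m['extrinsics'][:3,3],d
def atz(m,px,z):
    o,d=ray(m,px); return o+d*((np.asarray(z)-o[2])/d[:,2])[:,None]
def proj(m,P):
    E=m['extrinsics']; q=(np.atleast_2d(P)-E[:3,3])@E[:3,:3]@F
    return cv2.projectPoints(q,np.zeros(3),np.zeros(3),m['intrinsics'],m['distortion'])[0][:,0]
def crop(im,x0,y0,x1,y1,s,name):
    cv2.imwrite(name,cv2.resize(im[y0:y1,x0:x1],None,fx=s,fy=s,interpolation=cv2.INTER_CUBIC))
```

Run:
```python
import cv2
from h import *
a=cv2.imread("pics/top0.png");b=cv2.imread("pics/scene0.png")
A=cv2.resize(a[125:275,130:396],None,fx=3,fy=3,interpolation=cv2.INTER_CUBIC)[:, :798]
cv2.imwrite("pics/tc.png",A)
B=cv2.resize(b[150:320,160:370],None,fx=3.5,fy=3.5,interpolation=cv2.INTER_CUBIC)
cv2.imwrite("pics/sc.png",B);print(A.shape,B.shape)
```

```text
(450, 798, 3) (595, 735, 3)
```

View pics/tc.png

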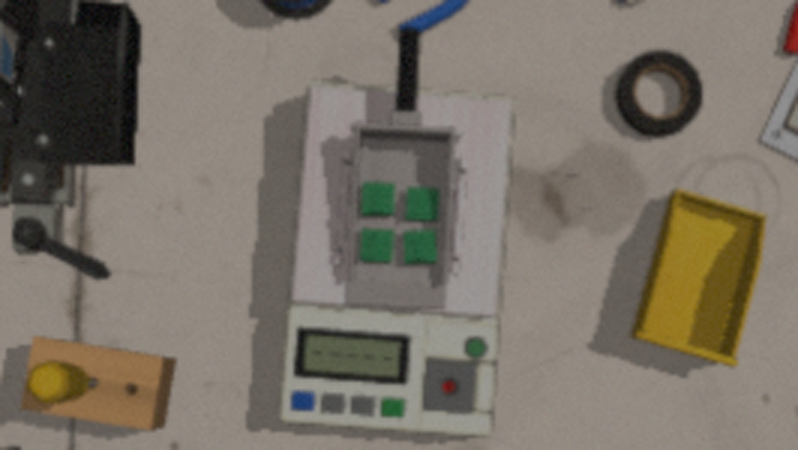

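View pics/sc.png

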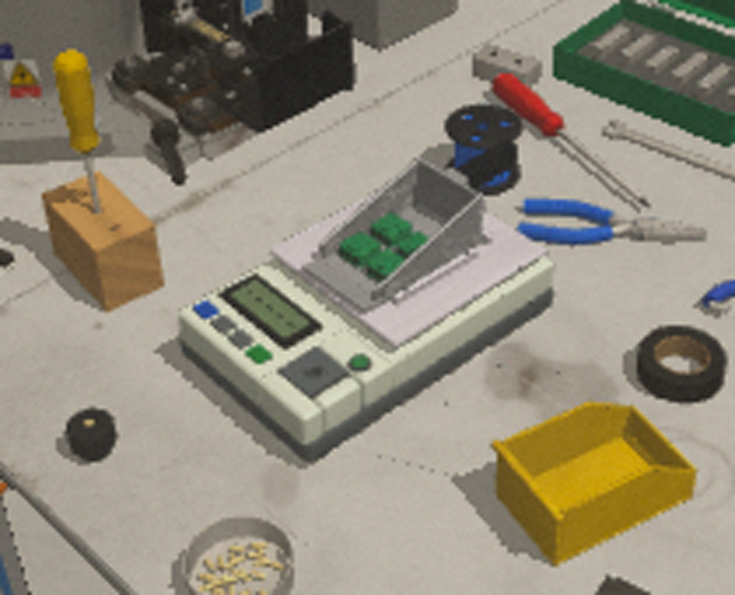

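Add to h.py:
```python
def tc(p): return np.array([[130+(x+.5)/3-.5,125+(y+.5)/3-.5] for x,y in p])
def sc(p): return np.array([[160+(x+.5)/3.5-.5,150+(y+.5)/3.5-.5] for x,y in p])
```

Run:
```python
from h import *
np.set_printoptions(precision=4,suppress=True)
T=manip.camera_model("top");S=manip.camera_model("scene")
def two(t,s):
    o1,d1=ray(T,tc([t]));o2,d2=ray(S,sc([s]))
    A=np.c_[d1[0],-d2[0]];x=np.linalg.lstsq(A,o2-o1,rcond=None)[0]
    a=o1+x[0]*d1[0];b=o2+x[1]*d2[0];return (a+b)/2,np.linalg.norm(a-b)
print("platform",atz(T,tc([(308,87),(512,98),(494,313),(293,303)]),.063))
print("deck front",atz(T,tc([(281,420),(492,434)]),.048))
print("block",atz(T,tc([(425,359),(476,361),(474,411),(424,408),(449,386)]),.051))
print("handle",atz(T,tc([(402,30),(418,30),(397,110),(415,110)]),.105))
print("backwall top",atz(T,tc([(359,129),(453,132)]),.105))
print("plat front strip",atz(T,tc([(344,305),(441,309)]),.063))
print("bin rim",atz(T,tc([(679,191),(763,216),(735,362),(637,337)]),.05))
print("bin far z28",atz(T,tc([(679,191),(763,216)]),.028))
print("driver2 top/scene",two((46,381),(70,55)))
print("stand top",atz(T,tc([(36,338),(175,359),(154,430),(22,408),(132,389)]),.06))
print("hole",two((449,386),(315,371)))
print("tin knob spool", atz(T,np.array([[440,446],[335,445],[325,162]])/800*560,[.022,.028,.05]))
```

```text
platform [[ 0.6855  0.0956  0.063 ]
 [ 0.6823 -0.0449  0.063 ]
 [ 0.5339 -0.0358  0.063 ]
 [ 0.5368  0.1005  0.063 ]]
deck front [[ 0.4574  0.107   0.048 ]
 [ 0.4517 -0.0374  0.048 ]]
block [[ 0.5017  0.0099  0.051 ]
 [ 0.5012 -0.025   0.051 ]
 [ 0.4671 -0.0245  0.051 ]
 [ 0.4683  0.0097  0.051 ]
 [ 0.4837 -0.007   0.051 ]]
handle [[0.7174 0.0322 0.105 ]
 [0.7178 0.0216 0.105 ]
 [0.6636 0.0339 0.105 ]
 [0.6639 0.022  0.105 ]]
backwall top [[ 0.6501  0.0584  0.105 ]
 [ 0.6501 -0.0034  0.105 ]]
plat front strip [[0.5365 0.066  0.063 ]
 [0.5356 0.0002 0.063 ]]
bin rim [[ 0.623  -0.1641  0.05  ]
 [ 0.6073 -0.2236  0.05  ]
 [ 0.505  -0.2046  0.05  ]
 [ 0.5206 -0.1359  0.05  ]]
bin far z28 [[ 0.626  -0.1683  0.028 ]
 [ 0.6099 -0.2291  0.028 ]]
driver2 top/scene (array([0.4807, 0.2335, 0.1973]), np.float64(0.0012396695423568399))
stand top [[0.5081 0.2743 0.06  ]
 [0.4968 0.1792 0.06  ]
 [0.4486 0.1915 0.06  ]
 [0.4606 0.2816 0.06  ]
 [0.4757 0.2075 0.06  ]]
hole (array([ 0.4847, -0.0079,  0.0496]), np.float64(0.0026324794399617732))
tin knob spool [[ 0.3619 -0.0714  0.022 ]
 [ 0.3606  0.0822  0.028 ]
 [ 0.7741  0.1099  0.05  ]]
```

Run:
```python
from h import *
np.set_printoptions(precision=4,suppress=True)
T=manip.camera_model("top");S=manip.camera_model("scene")
y=np.radians(-13);c=np.array([.564,-.182])
a=np.array([np.cos(y),np.sin(y)]);b=np.array([-a[1],a[0]])
for z in (0,.028,.05):
  P=np.array([[*(c+sx*.055*a+sy*.035*b),z] for sx,sy in((1,1),(1,-1),(-1,-1),(-1,1))])
  print(z,"farL farR nearR nearL scene",((proj(S,P)-[160,150])*3.5).round(0).tolist(),"top",((proj(T,P)-[130,125])*3).round(0).tolist())
```

```text
0 farL farR nearR nearL scene [[616.0, 428.0], [683.0, 494.0], [548.0, 567.0], [484.0, 494.0]] top [[660.0, 195.0], [752.0, 219.0], [717.0, 365.0], [624.0, 341.0]]
0.028 farL farR nearR nearL scene [[619.0, 399.0], [688.0, 465.0], [550.0, 538.0], [485.0, 465.0]] top [[667.0, 190.0], [761.0, 215.0], [726.0, 365.0], [630.0, 340.0]]
0.05 farL farR nearR nearL scene [[622.0, 376.0], [692.0, 441.0], [552.0, 514.0], [486.0, 442.0]] top [[673.0, 186.0], [769.0, 212.0], [733.0, 365.0], [635.0, 339.0]]
```

Add to h.py:
```python
def tool():
    s=manip.get_state(); return s['eef_pos'],R.from_euler('xyz',s['eef_rot'],degrees=True)
def togo(p,rpy):
    """displacement in present tool axes, then rotvec (deg) in tool axes"""
    p0,r0=tool(); r=R.from_euler('xyz',rpy,degrees=True)
    print("move",r0.inv().apply(np.array(p)-p0).round(4),"rot",np.degrees((r0.inv()*r).as_rotvec()).round(2))
```

Run:
```python
from h import *
S=manip.camera_model("scene");T=manip.camera_model("top");p,_=tool()
for z in (0,.15,.3): print(proj(S,p+[0,0,z]),proj(T,p+[0,0,z])*800/560)
W=manip.camera_model("wrist");print(W['intrinsics'],tool()[1].inv().apply(W['extrinsics'][:3,3]-p), tool()[1].inv().as_matrix()@W['extrinsics'][:3,:3])
togo([.60,.05,.35],[180,0,178])
```

```text
[[ -4.36494715 146.32946681]] [[-101.4114845   594.34746726]]
[[-33.48268091  87.94874836]] [[-188.37017316  636.06246275]]
[[-69.04762187  16.50985457]] [[-295.9337059   685.99573081]]
[[300.48468808   0.         281.81598294]
 [  0.         300.48468808 211.57014384]
 [  0.           0.           1.        ]] [ 0.07130792  0.00025389 -0.14332365] [[-1.66180532e-04  9.59651428e-01  2.81192300e-01]
 [ 9.99999547e-01  4.23064582e-04 -8.52847229e-04]
 [-9.37398564e-04  2.81192031e-01 -9.59651063e-01]]
move [-0.5594 -0.4021 -0.1188] rot [-7.000e-02 -1.000e-02 -1.495e+01]
```

Run:
```python
from h import *
T=manip.camera_model("top");S=manip.camera_model("scene")
np.set_printoptions(precision=3,suppress=True)
for z in (0.,.1,.2,.3,.4,.5): 
    P=atz(T,np.array([[112,428],[50,450],[5,480]])*.7,z); print(z,P[:,:2].tolist(),proj(S,P).round().tolist())
```

```text
0.0 [[0.3714521643203808, 0.42017827681158904], [0.33445381909461575, 0.514690740196746], [0.28581031808821517, 0.5837209585362724]] [[122.0, 215.0], [95.0, 207.0], [69.0, 204.0]]
0.1 [[0.38220987356766883, 0.3835629483601993], [0.34868747570816794, 0.469196086300444], [0.3046139696076835, 0.5317410036308099]] [[123.0, 190.0], [97.0, 183.0], [72.0, 181.0]]
0.2 [[0.3929675828149568, 0.3469476199088095], [0.3629211323217202, 0.4237014324041421], [0.3234176211271517, 0.4797610487253475]] [[124.0, 161.0], [99.0, 155.0], [74.0, 153.0]]
0.3 [[0.40372529206224483, 0.3103322914574197], [0.37715478893527243, 0.37820677850784007], [0.34222127264662006, 0.42778109381988505]] [[125.0, 128.0], [101.0, 122.0], [78.0, 121.0]]
0.4 [[0.41448300130953286, 0.2737169630060299], [0.3913884455488247, 0.3327121246115381], [0.3610249241660883, 0.3758011389144227]] [[127.0, 88.0], [104.0, 84.0], [82.0, 83.0]]
0.5 [[0.4252407105568209, 0.2371016345546401], [0.40562210216237693, 0.2872174707152362], [0.37982857568555656, 0.32382118400896026]] [[129.0, 40.0], [107.0, 37.0], [86.0, 37.0]]
```

Run:
```python
from h import *
w=manip.snapshot("wrist")[:,:,::-1]; cv2.imwrite("pics/w0.png",w)
s=cv2.imread("pics/scene0.png")[60:240,0:220]; s=cv2.resize(s,(440,360),interpolation=cv2.INTER_CUBIC)
t=cv2.imread("pics/top0.png")[230:360,0:200]; t=cv2.resize(t,(360,234),interpolation=cv2.INTER_CUBIC)
C=np.zeros((510,800,3),np.uint8); C[:360,:440]=s; C[:234,440:]=t; C[240:510,440:]=cv2.resize(w,(360,270)); cv2.imwrite("pics/c1.png",C)
```

```text
(no output)
```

View pics/c1.png

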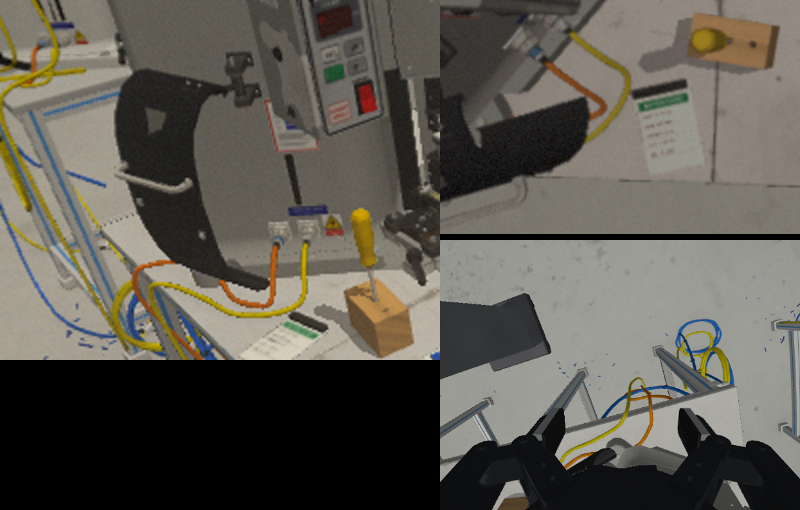

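The composite shows a black curved guard of the machine standing between the gripper and the workspace (x≳0.3, y≳0.38, crop (115–270,70–290)), so I go round it on the robot's side.

>>> {"name": "jog_arm", "arguments": {
  "offsets": [
    {"trans":[-0.0145, -0.048, -0.015]},
    {"trans":[-0.0145, -0.048, -0.015]},
    {"trans":[-0.0145, -0.048, -0.015]},
    {"trans":[-0.0145, -0.048, -0.015]},
    {"trans":[-0.037, -0.02, 0]},
    {"trans":[-0.037, -0.02, 0]},
    {"trans":[-0.037, -0.02, 0]},
    {"trans":[-0.037, -0.02, 0]}
  ],
  "finger_gap": 0.085
}}

```text
time: 1.15
eef_pos: [0.3007, 0.2764, 0.2913]
eef_rot: [180.0, -0.0, 163.1]
contact_force: [0.4, 1.3, -0.2]
opening: 0.0851
finger_force: 0.0
```

```bash
python3 -c "
from h import *
togo([.60,.04,.30],[180,0,177.7])"
```

```text
move [-0.3552 -0.1389 -0.0088] rot [  0.02  -0.   -14.65]
```

>>> {"name": "jog_arm", "arguments": {
  "offsets": [
    {"trans":[-0.0444, -0.0174, 0]},
    {"trans":[-0.0444, -0.0174, 0]},
    {"trans":[-0.0444, -0.0174, 0]},
    {"trans":[-0.0444, -0.0174, 0]},
    {"trans":[-0.0444, -0.0174, 0]},
    {"trans":[-0.0444, -0.0174, 0]},
    {"trans":[-0.0444, -0.0174, 0]},
    {"trans":[-0.0444, -0.0174, 0]},
    {"rotvec":[0, 0, -7.3]},
    {"rotvec":[0, 0, -7.3]},
    {},
    {}
  ]
}}

```text
time: 2.65
eef_pos: [0.599, 0.041, 0.2912]
eef_rot: [180.0, -0.0, 177.5]
contact_force: [-1.1, -0.6, 0.6]
opening: 0.0849
finger_force: 0.0
```

```bash
python3 -c "
from h import *
togo([.60,.04,.30],[180,0,177.7])
m=manip.camera_model('wrist');w=manip.snapshot('wrist')[:,:,::-1]
cv2.imwrite('pics/w1.png',w);cv2.imwrite('pics/w1b.png',cv2.resize(w,(800,600),interpolation=cv2.INTER_CUBIC))
import pickle;pickle.dump(m,open('w1.pkl','wb'))"
```

```text
move [-0.001  -0.001  -0.0088] rot [ 0.01 -0.01 -0.2 ]
```

View pics/w1b.png

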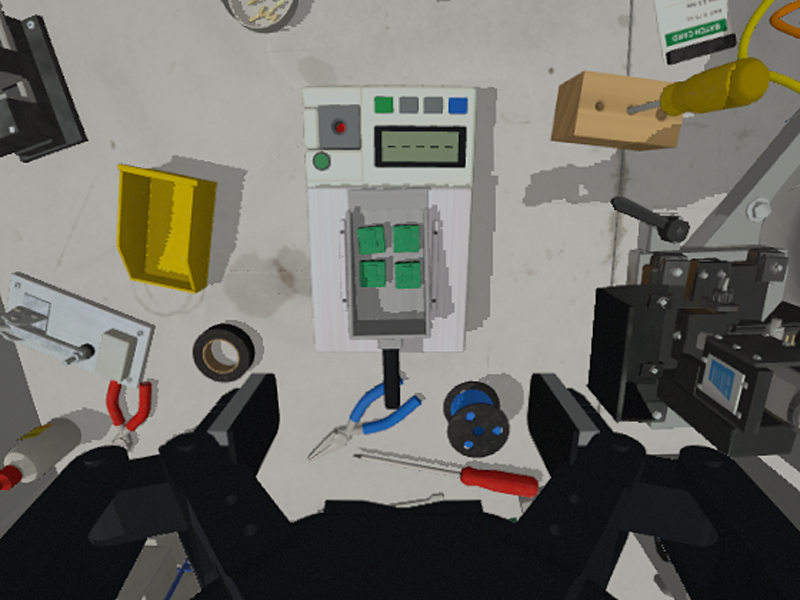

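The wrist view shows the pan with its handle at (383–400, 349–408), hole at (340,127), bin near wall (119,165)–(216,181) with its low wall at the far end (135,285)–(205,292), and the stand at upper right with the driver leaning across the view.

Run:
```python
from h import *
import pickle
np.set_printoptions(precision=4,suppress=True)
m=pickle.load(open('w1.pkl','rb'));T=manip.camera_model("top")
q=lambda l,z:atz(m,(np.array(l)+.5)*.7-.5,z)
print("handle",q([(385,408),(400,408),(383,350),(397,350)],.105))
print("plat",q([(309,187),(473,187),(464,351),(316,352)],.063))
print("block",q([(319,105),(358,104),(361,148),(321,149)],.051),q([(340,127)],.045))
print("bin near/far",q([(119,165),(216,181)],.05),q([(133,287),(203,293)],.028))
print("backwall",q([(351,336),(429,335)],.105),"spout",q([(353,190),(426,190)],.069))
print("stand holes",q([(600,105)],.06))
# rails
print("rails",q([(349,207),(434,206),(345,303),(432,300)],.07))
o,d=ray(m,(np.array([(752,82)])+.5)*.7-.5);o2,d2=ray(T,tc([(46,381)]))
x=np.linalg.lstsq(np.c_[d[0],-d2[0]],o2-o,rcond=None)[0];print("end",o+x[0]*d[0],o2+x[1]*d2[0])
```

```text
handle [[0.7188 0.0209 0.105 ]
 [0.7194 0.0338 0.105 ]
 [0.6646 0.0223 0.105 ]
 [0.6651 0.0338 0.105 ]]
plat [[ 0.5321 -0.0345  0.063 ]
 [ 0.5382  0.1033  0.063 ]
 [ 0.6865  0.095   0.063 ]
 [ 0.6814 -0.0434  0.063 ]]
block [[ 0.4663 -0.0223  0.051 ]
 [ 0.4671  0.0102  0.051 ]
 [ 0.5022  0.0103  0.051 ]
 [ 0.5013 -0.0237  0.051 ]] [[ 0.4838 -0.007   0.045 ]]
bin near/far [[ 0.5036 -0.2041  0.05  ]
 [ 0.5227 -0.1186  0.05  ]] [[ 0.619  -0.2292  0.028 ]
 [ 0.6284 -0.1582  0.028 ]]
backwall [[ 0.6511 -0.0032  0.105 ]
 [ 0.6531  0.0606  0.105 ]] spout [[0.5362 0.0031 0.069 ]
 [0.5389 0.0634 0.069 ]]
stand holes [[0.4761 0.2089 0.06  ]]
rails [[ 0.5498 -0.0012  0.07  ]
 [ 0.5521  0.0696  0.07  ]
 [ 0.6329 -0.0112  0.07  ]
 [ 0.6335  0.0659  0.07  ]]
end [0.483  0.2363 0.191 ] [0.4802 0.2354 0.1908]
```

Run:
```python
from h import *
print(manip.get_state()['joint_pos'].round(1))
r=R.from_euler('xyz',[180,0,178],degrees=True)*R.from_euler('y',15,degrees=True)
g=np.array([.692,.0278,.096]); e=r.as_euler('xyz',degrees=True); z=r.apply([0,0,1]);print(e,z)
togo(g+z*(.019-.09),e); togo(g+z*.019,e)
```

```text
[-36.   15.8  34.7  83.9  -9.   83.1  86.3]
[180. -15. 178.] [-0.25866138  0.00903265 -0.96592583]
move [-0.1118 -0.0091  0.1267] rot [ 0.07 15.   -0.47]
move [-0.0885 -0.0093  0.2136] rot [ 0.07 15.   -0.47]
```

>>> {"name": "jog_arm", "arguments": {
  "offsets": [
    {"trans":[-0.0373, -0.003, 0.0422]},
    {"trans":[-0.0373, -0.003, 0.0422]},
    {"trans":[-0.0373, -0.003, 0.0422]},
    {"rotvec":[0, 7.5, 0]},
    {"rotvec":[0, 7.5, -0.4]},
    {},
    {}
  ]
}}

```text
time: 3.58
eef_pos: [0.7108, 0.0272, 0.1649]
eef_rot: [179.9, -14.8, 178.0]
contact_force: [0.2, 0.2, 0.4]
opening: 0.0851
finger_force: 0.0
```

Run:
```python
from h import *
r=R.from_euler('xyz',[180,0,178],degrees=True)*R.from_euler('y',15,degrees=True)
g=np.array([.692,.0278,.096]); e=r.as_euler('xyz',degrees=True); z=r.apply([0,0,1])
togo(g+z*.019,e)
```

```text
move [ 0.0006 -0.0002  0.0904] rot [0.06 0.15 0.  ]
```

Descend, then close gently and firm up.

>>> {"name": "jog_arm", "arguments": {
  "offsets": [
    {"trans":[0, 0, 0.03]},
    {"trans":[0, 0, 0.03]},
    {"trans":[0, 0, 0.02]},
    {"trans":[0, 0, 0.01]},
    {},
    {}
  ],
  "finger_gap": 0.085
}}

```text
time: 4.32
eef_pos: [0.688, 0.0284, 0.0792]
eef_rot: [179.9, -14.9, 178.1]
contact_force: [-0.7, -0.0, 0.0]
opening: 0.085
finger_force: 0.0
```

>>> {"name": "jog_arm", "arguments": {
  "offsets": [
    {},
    {},
    {},
    {},
    {},
    {},
    {},
    {}
  ],
  "finger_gap": 0,
  "grip_force": 80
}}

```text
time: 5.32
eef_pos: [0.6873, 0.0282, 0.0779]
eef_rot: [179.9, -15.0, 178.1]
contact_force: [-1.9, -0.2, 2.4]
opening: 0.013
finger_force: 78.0
```

>>> {"name": "jog_arm", "arguments": {
  "offsets": [
    {"trans":[0.0026, 0, -0.0097]},
    {"trans":[0.0052, 0, -0.0193]},
    {"trans":[0.0078, 0, -0.029]},
    {"trans":[0.0078, 0, -0.029]},
    {"trans":[0.0078, 0, -0.029]},
    {"trans":[0.0078, 0, -0.029]},
    {},
    {}
  ]
}}

```text
time: 6.32
eef_pos: [0.6869, 0.0281, 0.2274]
eef_rot: [179.9, -15.0, 178.1]
contact_force: [0.8, 0.4, -3.1]
opening: 0.0128
finger_force: 78.0
```

Run:
```python
from h import *
w=manip.snapshot('wrist')[:,:,::-1];s=manip.snapshot('scene')[:,:,::-1]
t=manip.snapshot('top')[:,:,::-1]
C=np.hstack([cv2.resize(w,(400,300)),cv2.resize(s[100:310,160:440],(400,300),interpolation=cv2.INTER_CUBIC)])
cv2.imwrite('pics/lift.png',C);print(manip.get_state()['joint_pos'].round(1))
```

```text
[-21.3  42.6  31.8  56.9 -20.2 100.5  93.1]
```

View pics/lift.png

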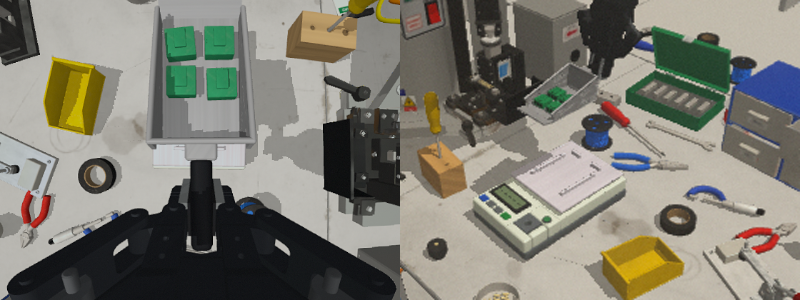

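The pan is held level by its handle with all four housings in it, and the bare platform with rails shows at right (550,190). Plan the pour.

Add to h.py:
```python
def M(p,r):
    A=np.eye(4);A[:3,:3]=r.as_matrix();A[:3,3]=p;return A
Tg=M([.6873,.0282,.0779],R.from_euler('xyz',[179.9,-15,178.1],degrees=True))
P0=M([.602,.031,.063],R.from_euler('z',-2.,degrees=True))
PT=np.linalg.inv(P0)@Tg
def steps(poses):
    p,r=tool();A=M(p,r)
    for B in poses:
        D=np.linalg.inv(A)@B;print(D[:3,3].round(4),np.degrees(R.from_matrix(D[:3,:3]).as_rotvec()).round(2),"-> tcp",B[:3,3].round(3));A=B
def pour(lip,yaw,th):
    r=R.from_euler('z',yaw,degrees=True)*R.from_euler('y',-th,degrees=True)
    return M(np.array(lip)-r.apply([-.066,0,.006]),r)@PT
```

Run:
```python
from h import *
np.set_printoptions(suppress=True)
L=[.590,-.188,.072]
steps([pour([.590,-.188,.13],-14.5,10),pour(L,-14.5,15)]+[pour(L,-14.5,t) for t in (30,45,60,75)])
```

```text
[-0.0688 -0.2514  0.0448] [ -2.18 -10.09  12.28] -> tcp [ 0.733 -0.225  0.165]
[-0.0003 -0.0001  0.0454] [ 0.01 -5.   -0.01] -> tcp [ 0.729 -0.224  0.12 ]
[ 0.0173  0.0001 -0.0356] [  0.03 -15.    -0.02] -> tcp [ 0.713 -0.22   0.155]
[ 0.0173  0.0001 -0.0356] [  0.03 -15.    -0.02] -> tcp [ 0.688 -0.213  0.185]
[ 0.0173  0.0001 -0.0356] [  0.03 -15.    -0.02] -> tcp [ 0.656 -0.205  0.208]
[ 0.0173  0.0001 -0.0356] [  0.03 -15.    -0.02] -> tcp [ 0.62  -0.195  0.22 ]
```

>>> {"name": "jog_arm", "arguments": {
  "offsets": [
    {"trans":[-0.007, -0.025, 0]},
    {"trans":[-0.0138, -0.0503, 0]},
    {"trans":[-0.0138, -0.0503, 0]},
    {"trans":[-0.0138, -0.0503, 0]},
    {"trans":[-0.0138, -0.0503, 0.02]},
    {"trans":[-0.007, -0.025, 0.025]},
    {"rotvec":[-0.7, -3.4, 4]},
    {"rotvec":[-0.7, -3.4, 4]},
    {"rotvec":[-0.7, -3.3, 4.2]},
    {}
  ]
}}

```text
time: 7.72
eef_pos: [0.733, -0.2239, 0.1662]
eef_rot: [179.9, -4.9, 165.7]
contact_force: [-0.4, -0.0, -2.8]
opening: 0.0126
finger_force: 78.3
```

Run:
```python
from h import *
np.set_printoptions(suppress=True)
L=[.590,-.188,.072]
steps([pour(L,-14.5,15),pour(L,-14.5,30)])
```

```text
[-0.0004 -0.0009  0.0465] [ 0.03 -4.93  0.11] -> tcp [ 0.729 -0.224  0.12 ]
[ 0.0173  0.0001 -0.0356] [  0.03 -15.    -0.02] -> tcp [ 0.713 -0.22   0.155]
```

>>> {"name": "jog_arm", "arguments": {
  "offsets": [
    {"trans":[0, 0, 0.023], "rotvec":[0, -2.5, 0]},
    {"trans":[0, -0.0009, 0.0235], "rotvec":[0, -2.4, 0]},
    {"trans":[0.0075, 0, -0.0184], "rotvec":[0, -7.5, 0]},
    {"trans":[0.0075, 0, -0.0184], "rotvec":[0, -7.5, 0]},
    {"trans":[0.0075, 0, -0.0184], "rotvec":[0, -7.5, 0]},
    {"trans":[0.0075, 0, -0.0184], "rotvec":[0, -7.5, 0]},
    {"trans":[0.0075, 0, -0.0184], "rotvec":[0, -7.5, 0]},
    {"trans":[0.0075, 0, -0.0184], "rotvec":[0, -7.5, 0]},
    {"trans":[0.0075, 0, -0.0184], "rotvec":[0, -7.5, 0]},
    {"trans":[0.0075, 0, -0.0184], "rotvec":[0, -7.5, 0]},
    {},
    {}
  ]
}}

```text
time: 9.22
eef_pos: [0.6418, -0.2234, 0.2094]
eef_rot: [-177.1, 48.4, 165.2]
contact_force: [-1.1, 0.2, -2.8]
opening: 0.0129
finger_force: 78.6
```

>>> {"name": "jog_arm", "arguments": {
  "offsets": [
    {},
    {},
    {},
    {}
  ]
}}

```text
time: 9.72
eef_pos: [0.6414, -0.2236, 0.2094]
eef_rot: [-177.1, 48.5, 165.1]
contact_force: [-0.0, 0.3, -2.4]
opening: 0.0127
finger_force: 78.6
```

Run:
```python
from h import *
w=manip.snapshot('wrist')[:,:,::-1];s=manip.snapshot('scene')[:,:,::-1];t=manip.snapshot('top')[:,:,::-1]
C=np.hstack([cv2.resize(t[110:300,250:450],(400,380),interpolation=cv2.INTER_CUBIC),cv2.resize(s[170:360,220:420],(400,380),interpolation=cv2.INTER_CUBIC)])
cv2.imwrite('pics/pour.png',C);print(manip.get_state()['joint_pos'].round(1))
```

```text
[-24.9  -0.4  38.7 123.8  25.6   9.   64.2]
```

View pics/pour.png

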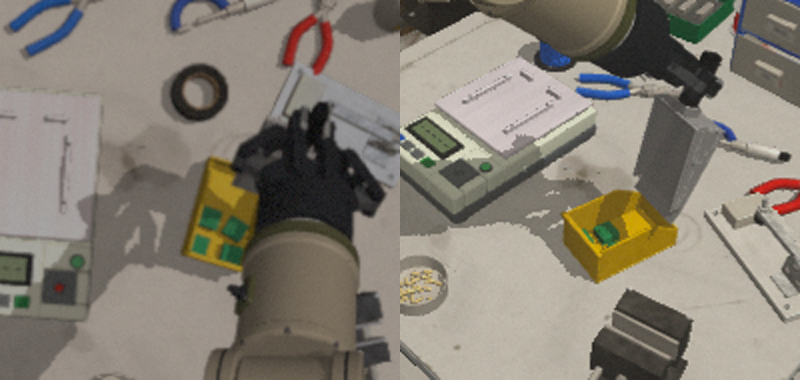

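All four housings lie in the bin (left half (200–240,220–255)), and nothing sits outside it. Bring the pan back level.

Run:
```python
from h import *
np.set_printoptions(suppress=True)
p,r=tool();print("up",r.inv().apply([0,0,.08]).round(4))
B=Tg.copy();B[2,3]+=.12
C=M(p+[0,0,.08],R.from_matrix(Tg[:3,:3]));
steps([M(p+[0,0,.08],r),C,B])
```

```text
up [-0.0599 -0.0027 -0.053 ]
[-0.0599 -0.0027 -0.053 ] [-0.  0.  0.] -> tcp [ 0.641 -0.224  0.289]
[0. 0. 0.] [ -6.6   62.87 -14.67] -> tcp [ 0.641 -0.224  0.289]
[-0.06    0.2531  0.0791] [ 0. -0.  0.] -> tcp [0.687 0.028 0.198]
```

>>> {"name": "jog_arm", "arguments": {
  "offsets": [
    {"trans":[-0.02, -0.001, -0.018]},
    {"trans":[-0.02, -0.001, -0.018]},
    {"trans":[-0.02, -0.001, -0.017]},
    {"rotvec":[-0.83, 7.86, -1.83]},
    {"rotvec":[-0.83, 7.86, -1.83]},
    {"rotvec":[-0.83, 7.86, -1.83]},
    {"rotvec":[-0.83, 7.86, -1.83]},
    {"rotvec":[-0.83, 7.86, -1.83]},
    {"rotvec":[-0.83, 7.86, -1.83]},
    {"rotvec":[-0.83, 7.86, -1.83]},
    {"rotvec":[-0.83, 7.86, -1.83]},
    {}
  ]
}}

```text
time: 11.38
eef_pos: [0.6427, -0.224, 0.2853]
eef_rot: [179.9, -15.3, 178.2]
contact_force: [-0.1, -0.1, -1.8]
opening: 0.0128
finger_force: 78.5
```

Run:
```python
from h import *
np.set_printoptions(suppress=True)
B=Tg.copy();B[2,3]+=.12
steps([B])
```

```text
[-0.0582  0.2533  0.0753] [ 0.   -0.28  0.06] -> tcp [0.687 0.028 0.198]
```

>>> {"name": "jog_arm", "arguments": {
  "offsets": [
    {"trans":[-0.004, 0.02, 0]},
    {"trans":[-0.0083, 0.0363, 0]},
    {"trans":[-0.0083, 0.0363, 0]},
    {"trans":[-0.0083, 0.0363, 0.01]},
    {"trans":[-0.0083, 0.0363, 0.015]},
    {"trans":[-0.0083, 0.0363, 0.02]},
    {"trans":[-0.0083, 0.0363, 0.02]},
    {"trans":[-0.0044, 0.0155, 0.01], "rotvec":[0, -0.3, 0]},
    {},
    {},
    {}
  ]
}}

```text
time: 12.75
eef_pos: [0.6869, 0.0263, 0.2037]
eef_rot: [179.9, -14.6, 177.9]
contact_force: [0.0, -0.7, -2.9]
opening: 0.0129
finger_force: 78.5
```

Run:
```python
from h import *
np.set_printoptions(suppress=True)
B=Tg.copy();B[2,3]+=.01
steps([B,Tg])
w=manip.snapshot('wrist')[:,:,::-1];m=manip.camera_model('wrist')
import pickle;pickle.dump(m,open('w2.pkl','wb'));cv2.imwrite('pics/w2.png',w)
# predicted pan geometry in hand vs picture; rails
P=M(*tool())@np.linalg.inv(PT)
pts=np.array([[.05,.033,.042,1],[.05,-.033,.042,1],[-.05,.033,.016,1],[-.05,-.033,.016,1]])@P.T
print((proj(m,pts[:,:3])*800/560).round(0).tolist())
w=cv2.resize(w,(800,600),interpolation=cv2.INTER_CUBIC)
for u,v in proj(m,pts[:,:3])*800/560: cv2.circle(w,(int(u),int(v)),3,(0,0,255),1)
cv2.imwrite('pics/w2b.png',w)
```

```text
[-0.0295  0.0017  0.112 ] [ 0.05  0.39 -0.15] -> tcp [0.687 0.028 0.088]
[-0.0026 -0.      0.0097] [ 0. -0.  0.] -> tcp [0.687 0.028 0.078]
[[510.0, 281.0], [292.0, 281.0], [491.0, 12.0], [312.0, 12.0]]
```

View pics/w2b.png

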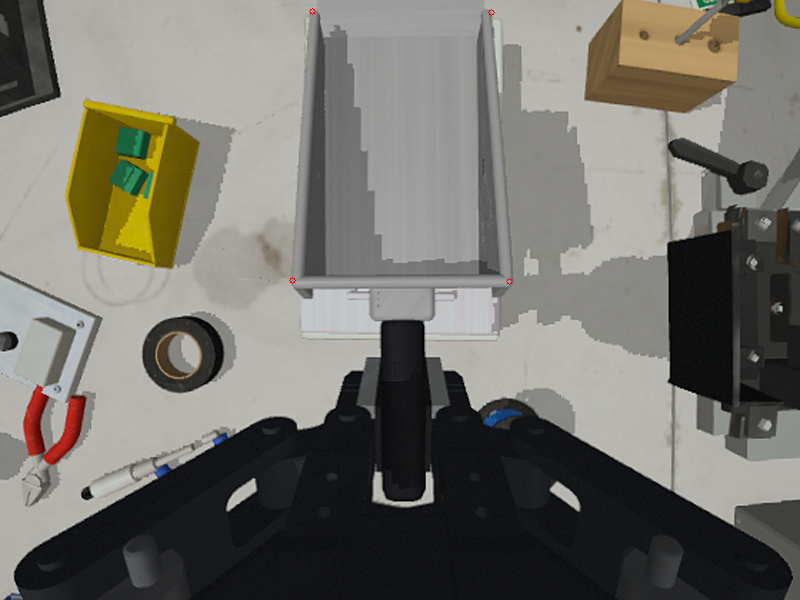

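The predicted pan corners (red) lie on the pan in the picture to about a pixel, so it has not slipped in the fingers; the pan is empty and above its seat.

>>> {"name": "jog_arm", "arguments": {
  "offsets": [
    {"trans":[-0.0049, 0.0017, 0.0187], "rotvec":[0, 0.39, -0.15]},
    {"trans":[-0.0049, 0, 0.0187]},
    {"trans":[-0.0049, 0, 0.0187]},
    {"trans":[-0.0049, 0, 0.0187]},
    {"trans":[-0.0049, 0, 0.0187]},
    {"trans":[-0.005, 0, 0.0185]},
    {},
    {},
    {},
    {}
  ]
}}

```text
time: 14.05
eef_pos: [0.6865, 0.0302, 0.0872]
eef_rot: [179.8, -15.1, 178.2]
contact_force: [-0.6, 0.3, -1.8]
opening: 0.0129
finger_force: 78.5
```

Run:
```python
from h import *
np.set_printoptions(suppress=True)
steps([Tg])
```

```text
[-0.0033 -0.002   0.0088] [ 0.05 -0.05  0.14] -> tcp [0.687 0.028 0.078]
```

>>> {"name": "jog_arm", "arguments": {
  "offsets": [
    {"trans":[-0.001, -0.002, 0], "rotvec":[0, 0, 0.14]},
    {},
    {},
    {"trans":[-0.0005, 0, 0.003]},
    {"trans":[-0.0008, 0, 0.003]},
    {},
    {}
  ]
}}

```text
time: 14.92
eef_pos: [0.6868, 0.0282, 0.0804]
eef_rot: [179.9, -15.1, 178.1]
contact_force: [-0.5, -1.7, -1.5]
opening: 0.0128
finger_force: 78.5
```

>>> {"name": "jog_arm", "arguments": {
  "offsets": [
    {"trans":[-0.0008, 0, 0.0025]},
    {},
    {}
  ]
}}

```text
time: 15.3
eef_pos: [0.6871, 0.0282, 0.078]
eef_rot: [179.9, -15.1, 178.1]
contact_force: [0.6, 1.0, 0.0]
opening: 0.0126
finger_force: 78.8
```

Run:
```python
from h import *
np.set_printoptions(suppress=True)
steps([Tg])
```

```text
[-0.0002  0.      0.    ] [ 0.04 -0.08  0.  ] -> tcp [0.687 0.028 0.078]
```

>>> {"name": "jog_arm", "arguments": {
  "offsets": [
    {},
    {}
  ],
  "finger_gap": 0.03
}}

```text
time: 15.55
eef_pos: [0.6869, 0.0282, 0.0778]
eef_rot: [179.9, -15.1, 178.1]
contact_force: [-0.3, -0.1, -0.5]
opening: 0.0301
finger_force: 0.0
```

>>> {"name": "jog_arm", "arguments": {
  "offsets": [
    {},
    {},
    {},
    {}
  ],
  "finger_gap": 0.08
}}

```text
time: 16.05
eef_pos: [0.687, 0.0282, 0.0778]
eef_rot: [179.9, -15.1, 178.1]
contact_force: [0.1, 0.5, 1.2]
opening: 0.0798
finger_force: 0.0
```

>>> {"name": "jog_arm", "arguments": {
  "offsets": [
    {"trans":[0, 0, -0.03]},
    {"trans":[0, 0, -0.05]},
    {"trans":[0, 0, -0.05]},
    {"trans":[0, 0, -0.05]},
    {"rotvec":[0, -7.5, 0]},
    {"rotvec":[0, -7.5, 0]},
    {},
    {}
  ]
}}

```text
time: 17.05
eef_pos: [0.734, 0.0272, 0.2522]
eef_rot: [179.8, -0.2, 178.1]
contact_force: [-0.1, 0.8, 0.2]
opening: 0.0797
finger_force: 0.0
```

Run:
```python
from h import *
np.set_printoptions(suppress=True)
togo([.48,.10,.34],[180,0,178])
```

```text
move [ 0.2565  0.0648 -0.0869] rot [ 0.18 -0.15  0.13]
```

>>> {"name": "jog_arm", "arguments": {
  "offsets": [
    {"trans":[0.02, 0.01, -0.04]},
    {"trans":[0.045, 0.02, -0.04]},
    {"trans":[0.045, 0.025, -0.01]},
    {"trans":[0.045, 0.025, 0]},
    {"trans":[0.02, 0.02, 0]},
    {},
    {},
    {}
  ]
}}

```text
time: 18.05
eef_pos: [0.564, 0.1303, 0.3417]
eef_rot: [179.9, -0.1, 177.9]
contact_force: [-0.1, 0.4, 0.9]
opening: 0.0799
finger_force: 0.0
```

Run:
```python
from h import *
import pickle
np.set_printoptions(precision=4,suppress=True)
cams={}
for n in('wrist','top','scene'):
    m=manip.camera_model(n);im=manip.snapshot(n)[:,:,::-1].copy();cv2.imwrite(f'pics/d_{n}.png',im);cams[n]=(m,im)
pickle.dump({k:v[0] for k,v in cams.items()},open('d.pkl','wb'))
pl=[];res={}
for n,(m,im) in cams.items():
    h=cv2.cvtColor(im,cv2.COLOR_BGR2HSV);k=((h[:,:,0]>20)&(h[:,:,0]<33)&(h[:,:,1]>150)&(h[:,:,2]>60)).astype(np.uint8)
    N,l,st,ce=cv2.connectedComponentsWithStats(k)
    e=proj(m,[[.481,.235,.155]])[0]
    c=[i for i in range(1,N) if st[i,4]>30]
    i=min(c,key=lambda i:np.hypot(*(ce[i]-e)))
    ys,xs=np.where(l==i);P=np.c_[xs,ys].astype(float)
    vx,vy,x0,y0=cv2.fitLine(P.astype(np.float32),cv2.DIST_L2,0,.01,.01).ravel()
    t=(P-[x0,y0])@[vx,vy];print(n,e.round(1),ce[i].round(1),st[i].tolist(),"ext",t.min().round(1),t.max().round(1))
    a=np.array([[x0+vx*t.min(),y0+vy*t.min()],[x0+vx*t.max(),y0+vy*t.max()]]);
    o,d=ray(m,a);nn=np.cross(d[0],d[1]);nn/=np.linalg.norm(nn);pl.append((nn,nn@o));res[n]=(a)
    print(a.round(1).tolist())
for names in([0,2],[0,1],[1,2],[0,1,2]):
    for z in(.16,.19,.06,.005):
        A=np.array([pl[i][0] for i in names]);b=np.array([pl[i][1] for i in names])
        print(names,z,np.linalg.lstsq(A[:,:2],b-A[:,2]*z,rcond=None)[0])
```

```text
wrist [377.6 109.5] [380.1 110.2] [360, 96, 40, 28, 865] ext -20.8 19.5
[[359.6, 113.5], [399.3, 107.1]]
top [149.8 251.2] [364.4 214.3] [341, 189, 44, 58, 1308] ext -29.2 23.5
[[358.4, 242.9], [369.3, 191.4]]
scene [181.9 179.5] [182.6 177.9] [177, 164, 12, 30, 251] ext -14.1 15.3
[[180.3, 163.9], [185.0, 193.0]]
[0, 2] 0.16 [0.4824 0.2324]
[0, 2] 0.19 [0.4824 0.2311]
[0, 2] 0.06 [0.4826 0.2365]
[0, 2] 0.005 [0.4826 0.2387]
[0, 1] 0.16 [ 0.5321 -0.1537]
[0, 1] 0.19 [ 0.5311 -0.1477]
[0, 1] 0.06 [ 0.5353 -0.1737]
[0, 1] 0.005 [ 0.5371 -0.1846]
[1, 2] 0.16 [ 0.2919 -0.1049]
[1, 2] 0.19 [ 0.2954 -0.0999]
[1, 2] 0.06 [ 0.2802 -0.1219]
[1, 2] 0.005 [ 0.2737 -0.1312]
[0, 1, 2] 0.16 [ 0.4236 -0.0674]
[0, 1, 2] 0.19 [ 0.4246 -0.063 ]
[0, 1, 2] 0.06 [ 0.4201 -0.082 ]
[0, 1, 2] 0.005 [ 0.4181 -0.09  ]
```

Run:
```python
from h import *
np.set_printoptions(precision=4,suppress=True)
togo([.482,.2325,.25],[180,0,178]);togo([.482,.2325,.144],[180,0,178])
# pan replaced? compare first and present wrist-independent top pictures on the pan region
a=cv2.imread('pics/top0.png',0);b=cv2.imread('pics/d_top.png',0)
for (x0,y0,x1,y1) in((245,135,285,175),(225,145,300,235),(225,150,245,230)):
    A=np.float32(a[y0:y1,x0:x1]);B=np.float32(b[y0:y1,x0:x1]);print(cv2.phaseCorrelate(A,B,cv2.createHanningWindow(A.shape[::-1],cv2.CV_32F)),B.mean()-A.mean())
m=manip.camera_model('wrist');im=cv2.imread('pics/d_wrist.png')
print((proj(m,[[.602,.031,.063],[.65,.031,.105],[.72,.027,.105]])).round(0).tolist())
```

```text
move [0.085  0.0987 0.0917] rot [ 0.09 -0.1  -0.03]
move [0.0848 0.0985 0.1977] rot [ 0.09 -0.1  -0.03]
((-0.31248639555962754, 0.3162703239517839), 0.9974070706963539) 0.72132874
((0.13943881967185234, 0.08841372955227911), 0.5260959789134838) 1.6981659
((-0.2320984350696218, -0.48563110903292284), 0.2390390467643738) -14.434093
[[214.0, 205.0], [211.0, 247.0], [213.0, 292.0]]
```

>>> {"name": "jog_arm", "arguments": {
  "offsets": [
    {"trans":[0.0212, 0.0247, 0]},
    {"trans":[0.0212, 0.0247, 0]},
    {"trans":[0.0212, 0.0247, 0]},
    {"trans":[0.0213, 0.0246, 0]},
    {"trans":[0, 0, 0.045]},
    {"trans":[0, 0, 0.045]},
    {},
    {},
    {}
  ],
  "finger_gap": 0.085
}}

```text
time: 19.32
eef_pos: [0.4824, 0.2335, 0.2538]
eef_rot: [179.8, 0.0, 178.0]
contact_force: [-0.4, 0.1, -0.5]
opening: 0.0851
finger_force: 0.0
```

Run:
```python
from h import *
np.set_printoptions(precision=4,suppress=True)
togo([.482,.2325,.144],[180,0,178])
m=manip.camera_model('wrist');im=manip.snapshot('wrist')[:,:,::-1].copy();cv2.imwrite('pics/d2.png',im)
h=cv2.cvtColor(im,cv2.COLOR_BGR2HSV);k=((h[:,:,0]>20)&(h[:,:,0]<33)&(h[:,:,1]>150)&(h[:,:,2]>60)).astype(np.uint8)
N,l,st,ce=cv2.connectedComponentsWithStats(k)
for i in range(1,N):
    if st[i,4]>60: print(st[i],ce[i])
print(proj(m,[[.482,.2315,.196],[.482,.2325,.163],[.482,.2345,.117]]))
```

```text
move [ 0.0004 -0.0015  0.1098] rot [0.24 0.02 0.04]
[380  67  62 121 983] [406.061  131.3937]
[ 264  191   33   51 1309] [280.5065 217.026 ]
[   0  213   26   79 1851] [ 11.7401 252.1664]
[438 223  16  14 111] [446.6847 230.7477]
[[278.1081 227.6636]
 [279.6133 214.1168]
 [281.7918 200.1667]]
```

>>> {"name": "jog_arm", "arguments": {
  "offsets": [
    {"trans":[0, 0, 0.03], "rotvec":[0.2, 0, 0]},
    {"trans":[0, 0, 0.03]},
    {"trans":[0, 0, 0.03]},
    {"trans":[0, 0, 0.0198]},
    {},
    {}
  ]
}}

```text
time: 20.12
eef_pos: [0.482, 0.2336, 0.1434]
eef_rot: [-180.0, -0.0, 178.1]
contact_force: [0.3, 0.2, 0.8]
opening: 0.0847
finger_force: 0.0
```

>>> {"name": "jog_arm", "arguments": {
  "offsets": [
    {},
    {},
    {},
    {},
    {},
    {},
    {}
  ],
  "finger_gap": 0,
  "grip_force": 70
}}

```text
time: 21.0
eef_pos: [0.4815, 0.2335, 0.1424]
eef_rot: [-180.0, -0.1, 178.1]
contact_force: [0.0, 1.6, 4.1]
opening: 0.0228
finger_force: 68.5
```

```bash
python3 -c "
from h import *
togo([.482,.2325,.144],[180,0,178]);print(manip.get_state()['torque'])"
```

```text
move [-0.0006 -0.001  -0.0016] rot [-0.02 -0.07  0.06]
[ 0.49064638  0.06665556 -0.00381661]
```

>>> {"name": "jog_arm", "arguments": {
  "offsets": [
    {"trans":[0, 0, -0.01]},
    {"trans":[0, 0, -0.015]},
    {"trans":[0, 0, -0.02]},
    {"trans":[0, 0, -0.025]},
    {"trans":[0, 0, -0.025]},
    {"trans":[0, 0, -0.02]},
    {},
    {}
  ]
}}

```text
time: 22.0
eef_pos: [0.4812, 0.233, 0.2566]
eef_rot: [-179.9, -0.1, 178.1]
contact_force: [0.4, -0.3, -0.7]
opening: 0.0227
finger_force: 68.5
```

Run:
```python
from h import *
togo([.4842,-.0073,.235],[180,0,178])
```

```text
move [-0.0113 -0.2401  0.0219] rot [-0.09 -0.14  0.05]
```

>>> {"name": "jog_arm", "arguments": {
  "offsets": [
    {"trans":[-0.001, -0.02, 0]},
    {"trans":[-0.002, -0.04, 0]},
    {"trans":[-0.002, -0.04, 0]},
    {"trans":[-0.002, -0.04, 0]},
    {"trans":[-0.002, -0.04, 0]},
    {"trans":[-0.002, -0.04, 0]},
    {"trans":[0, -0.02, 0.015]},
    {},
    {},
    {},
    {}
  ]
}}

```text
time: 23.38
eef_pos: [0.4844, -0.0062, 0.2425]
eef_rot: [-179.9, -0.1, 178.1]
contact_force: [0.2, -0.0, 0.1]
opening: 0.0228
finger_force: 68.5
```

Run:
```python
from h import *
import pickle
np.set_printoptions(precision=4,suppress=True)
p,r=tool();print(p,r.as_euler('xyz',degrees=True));D={}
for n in('wrist','top','scene'):
    D[n]=manip.camera_model(n);cv2.imwrite(f'pics/e_{n}.png',manip.snapshot(n)[:,:,::-1])
pickle.dump(D,open('e.pkl','wb'))
tip=r.apply([0,0,.1374])+p;print("tip nominal",tip)
for n in D: print(n,proj(D[n],[tip,p,p+[0,0,-.06],[.4842,-.0073,.051]]).round(1).tolist())
```

```text
[ 0.4844 -0.0062  0.2425] [-179.9367   -0.0857  178.1263]
tip nominal [ 0.4842 -0.0064  0.1051]
wrist [[281.4, 200.5], [281.3, 264.9], [281.4, 227.3], [280.7, 188.9]]
top [[280.0, 253.1], [283.1, 253.3], [281.6, 253.1], [279.5, 253.1]]
scene [[247.2, 237.8], [243.4, 187.7], [245.1, 210.8], [248.7, 255.3]]
```

Run:
```python
import cv2,numpy as np
w=cv2.imread('pics/e_wrist.png');s=cv2.imread('pics/e_scene.png');r=lambda a,W,H:cv2.resize(a,(W,H),interpolation=cv2.INTER_CUBIC)
C=np.zeros((600,800,3),np.uint8)
C[:360,:400]=r(w[155:245,231:331],400,360); C[:360,400:]=r(s[180:270,200:300],400,360)
C[360:,:320]=r(w,320,240);C[360:,400:720]=r(s[140:320,190:430],320,240)
cv2.imwrite('pics/fin.png',C)
```

```text
(no output)
```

View pics/fin.png

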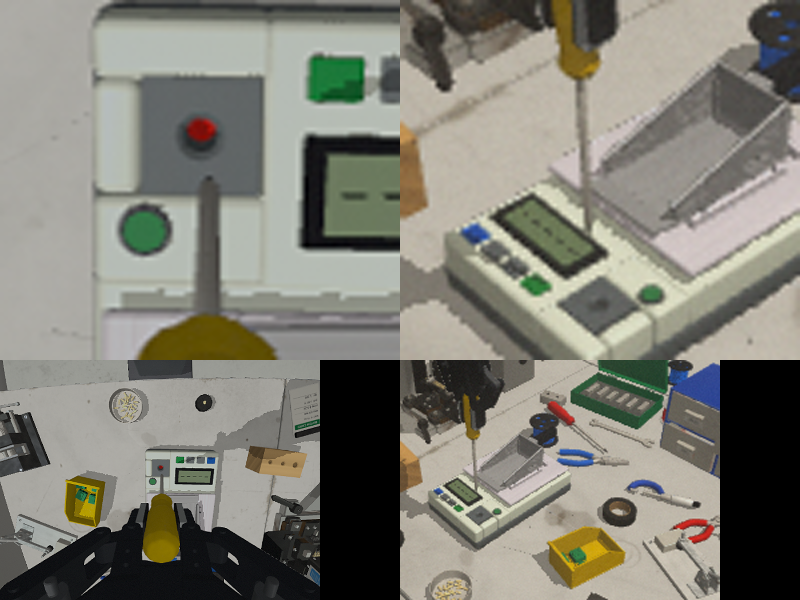

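The picture shows the pan seated upright and empty on the platform, the housings in the bin, and the driver held; the tip is at wrist-crop (208,178), scene-crop (587,229), the hole at wrist-crop (200,134) and scene-crop (602,303).

Run:
```python
from h import *
import pickle
np.set_printoptions(precision=4,suppress=True)
D=pickle.load(open('e.pkl','rb'));p,r=tool()
W=lambda u,v:[231+(u+.5)/4-.5,155+(v+.5)/4-.5]; S=lambda u,v:[200+(u-400+.5)/4-.5,180+(v+.5)/4-.5]
def tri(a,b):
    o,d=ray(D['wrist'],[a]);o2,d2=ray(D['scene'],[b]);x=np.linalg.lstsq(np.c_[d[0],-d2[0]],o2-o,rcond=None)[0]
    A=o+x[0]*d[0];B=o2+x[1]*d2[0];return A,B
t=tri(W(208,178),S(587,229));h=tri(W(200,134),S(602,303))
print("tip",t,"hole",h)
print("tip wrist at z.1051",atz(D['wrist'],[W(208,178)],.1051),"hole wrist",atz(D['wrist'],[W(200,134)],.049),"block wrist",atz(D['wrist'],[W(141,77),W(262,77),W(262,193),W(139,193)],.051))
print("scene tip/hole/block",atz(D['scene'],[S(587,229)],.1051),atz(D['scene'],[S(602,303),S(559,301),S(598,275),S(639,300),S(601,333)],.051))
```

```text
tip (array([ 0.4821, -0.0051,  0.1082]), array([ 0.4828, -0.0055,  0.1084])) hole (array([ 0.4836, -0.0073,  0.0493]), array([ 0.4869, -0.0091,  0.05  ]))
tip wrist at z.1051 [[ 0.4828 -0.0051  0.1051]] hole wrist [[ 0.4837 -0.0073  0.049 ]] block wrist [[ 0.4665 -0.0233  0.051 ]
 [ 0.4676  0.0106  0.051 ]
 [ 0.5012  0.0099  0.051 ]
 [ 0.5    -0.0254  0.051 ]]
scene tip/hole/block [[ 0.4852 -0.0026  0.1051]] [[ 0.4863 -0.0099  0.051 ]
 [ 0.4697  0.0095  0.051 ]
 [ 0.5007  0.0097  0.051 ]
 [ 0.5032 -0.0236  0.051 ]
 [ 0.4693 -0.0279  0.051 ]]
```

>>> {"name": "jog_arm", "arguments": {
  "offsets": [
    {"trans":[-0.0015, -0.002, 0]},
    {"trans":[0, 0, 0.015]},
    {"trans":[0, 0, 0.015]},
    {"trans":[0, 0, 0.012]},
    {},
    {},
    {}
  ]
}}

```text
time: 24.4
eef_pos: [0.486, -0.0089, 0.2007]
eef_rot: [-180.0, -0.1, 178.1]
contact_force: [-0.7, 0.6, -1.2]
opening: 0.0224
finger_force: 68.5
```

Run:
```python
from h import *
p,r=tool();print(p)
im=manip.snapshot('wrist')[:,:,::-1];m=manip.camera_model('wrist');cv2.imwrite('pics/g.png',im)
h=cv2.cvtColor(im,cv2.COLOR_BGR2HSV)[180:215,262:300].astype(int)
red=((h[:,:,0]<8)|(h[:,:,0]>172))&(h[:,:,1]>120)
ys,xs=np.where(red);print(len(xs),xs.mean()+262,ys.min()+180,ys.max()+180)
g=cv2.cvtColor(im,cv2.COLOR_BGR2GRAY)
for y in range(184,214,2):print(y,g[y,266:298].tolist())
print(proj(m,[[.4838,-.0072,.051],[.4838,-.0072,.038],p+[-.0021,.0011,-.1350]]))
```

```text
[ 0.48595549 -0.00892809  0.2007444 ]
39 283.2564102564103 191 196
184 [115, 99, 102, 102, 102, 101, 101, 102, 103, 101, 101, 102, 101, 102, 101, 102, 102, 102, 102, 101, 102, 102, 101, 101, 101, 101, 100, 101, 101, 102, 101, 100]
186 [116, 99, 102, 102, 102, 102, 102, 102, 102, 101, 101, 101, 101, 101, 101, 100, 102, 102, 102, 103, 102, 102, 102, 102, 101, 101, 101, 101, 101, 101, 101, 102]
188 [115, 99, 102, 101, 102, 102, 102, 102, 102, 100, 101, 101, 101, 101, 101, 101, 102, 103, 103, 103, 102, 102, 100, 101, 101, 101, 102, 102, 100, 101, 101, 100]
190 [117, 99, 101, 102, 101, 102, 102, 101, 102, 101, 101, 101, 102, 95, 85, 83, 84, 80, 85, 87, 88, 93, 100, 102, 101, 101, 102, 103, 103, 104, 104, 104]
192 [116, 99, 101, 102, 102, 102, 102, 102, 102, 101, 102, 94, 81, 73, 63, 49, 48, 47, 47, 61, 68, 95, 90, 96, 102, 104, 105, 81, 68, 68, 69, 68]
194 [117, 100, 101, 101, 103, 102, 101, 101, 101, 103, 97, 81, 69, 54, 45, 49, 47, 49, 48, 64, 6
[... 823 characters left out ...]
, 101, 102, 101, 102, 101, 102, 101, 101, 101, 101, 101, 101, 102, 92, 84, 82, 79, 77, 75, 95, 102, 101, 101, 102, 102, 102, 101, 101, 101, 101, 101]
208 [116, 99, 102, 101, 102, 101, 100, 101, 101, 99, 102, 100, 101, 102, 92, 87, 85, 80, 78, 79, 96, 102, 101, 100, 101, 101, 102, 101, 101, 101, 101, 100]
210 [99, 101, 101, 101, 100, 101, 101, 100, 102, 101, 102, 101, 101, 102, 92, 89, 86, 83, 79, 80, 97, 102, 101, 100, 101, 101, 101, 101, 101, 100, 99, 101]
212 [116, 114, 115, 114, 113, 112, 106, 102, 103, 101, 104, 105, 105, 106, 94, 89, 86, 82, 80, 83, 100, 103, 103, 101, 98, 98, 99, 97, 98, 99, 98, 99]
[[283.11373349 195.55212943]
 [283.05968535 192.69445181]
 [282.52440657 199.17343335]]
```

>>> {"name": "jog_arm", "arguments": {
  "offsets": [
    {"trans":[0.0005, -0.0005, 0.004]},
    {"trans":[0, 0, 0.005]},
    {"trans":[0, 0, 0.005]},
    {"trans":[0, 0, 0.005]},
    {},
    {}
  ]
}}

```text
time: 25.2
eef_pos: [0.4852, -0.0095, 0.1814]
eef_rot: [-179.9, -0.1, 178.1]
contact_force: [-1.1, 0.5, 1.2]
opening: 0.0226
finger_force: 68.5
```

>>> {"name": "jog_arm", "arguments": {
  "offsets": [
    {"trans":[0, 0, 0.0025]},
    {"trans":[0, 0, 0.0025]},
    {},
    {}
  ]
}}

```text
time: 25.7
eef_pos: [0.4851, -0.0095, 0.1764]
eef_rot: [-179.9, -0.1, 178.1]
contact_force: [-0.3, -0.0, -0.7]
opening: 0.0227
finger_force: 68.5
```

>>> {"name": "jog_arm", "arguments": {
  "offsets": [
    {"trans":[0, 0, 0.0015]},
    {"trans":[0, 0, 0.001]},
    {},
    {}
  ]
}}

```text
time: 26.2
eef_pos: [0.4852, -0.0095, 0.1739]
eef_rot: [-179.9, -0.1, 178.1]
contact_force: [-0.1, 0.3, 2.2]
opening: 0.0229
finger_force: 68.7
```

>>> {"name": "jog_arm", "arguments": {
  "offsets": [
    {"trans":[0, 0, 0.0015]},
    {},
    {}
  ]
}}

```text
time: 26.58
eef_pos: [0.4852, -0.0095, 0.1724]
eef_rot: [-179.9, -0.1, 178.1]
contact_force: [0.9, -0.0, 3.8]
opening: 0.023
finger_force: 68.8
```

>>> {"name": "jog_arm", "arguments": {
  "offsets": [
    {"trans":[0, 0, 0.0015]},
    {},
    {}
  ]
}}

```text
time: 26.95
eef_pos: [0.4851, -0.0095, 0.1709]
eef_rot: [-179.9, -0.1, 178.1]
contact_force: [-0.2, 0.0, 4.4]
opening: 0.023
finger_force: 68.9
```

>>> {"name": "jog_arm", "arguments": {
  "offsets": [
    {"trans":[0, 0, 0.001]},
    {},
    {}
  ]
}}

```text
time: 27.32
eef_pos: [0.4854, -0.0095, 0.1702]
eef_rot: [-179.9, -0.1, 178.1]
contact_force: [0.8, 0.5, 8.2]
opening: 0.0224
finger_force: 69.3
```

>>> {"name": "jog_arm", "arguments": {
  "offsets": [
    {"trans":[0, 0, 0.001]},
    {},
    {},
    {}
  ]
}}

```text
time: 27.82
eef_pos: [0.486, -0.0095, 0.1698]
eef_rot: [-180.0, 0.0, 178.1]
contact_force: [-0.5, -1.2, 14.0]
opening: 0.0223
finger_force: 70.0
```

>>> {"name": "jog_arm", "arguments": {
  "offsets": [
    {"trans":[0, 0, -0.0004]},
    {},
    {},
    {}
  ]
}}

```text
time: 28.32
eef_pos: [0.4858, -0.0095, 0.17]
eef_rot: [-180.0, -0.0, 178.1]
contact_force: [-0.2, -0.6, 11.0]
opening: 0.0225
finger_force: 69.5
```

```bash
python3 -c "
from plant import manip
print(manip.close_job())"
```

```text
the job is handed in; nothing more can be done
None
```

The job is handed in at 28.3 s of the 72 s, but no verdict came back: the four housings are in the bin, the empty pan is back upright between its rails, and the gripped screwdriver holds the red button at about 11 N, above the 4.8 N that brings it fully down.

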